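Shut the label printer and hold its feed key to calibrate the new roll

TASK

A fresh roll of labels has been put into the label printer on the packing bench: swing its lid shut until the catches snap in, then press the large round feed key all the way down, without leaning hard on it, and keep it held for at least three seconds so that the printer calibrates. Finish with the key still held down and the lid still shut. Do not press the small pause and cancel keys, and leave everything else on the bench where it is.

Things in the scene. Friction and masses are not known exactly. Their poses are not given: they have to be found in the camera images.
- printer: Desktop label printer, light grey, fixed to the bench, 220 wide (y) x 250 deep (x) x 160 high. Origin: centre of its underside; x points from its front (label slot, robot side) to its rear, z up. Left part (y -37 to +110): tub with the label roll, rim 100 high, under the lid. Right part (y -110 to -40): shoulder 160 high whose top carries three keys from front to rear: feed, pause, cancel.
- lid (a joint): Hinge of the white lid, rad: 0 = shut in its catches; grows as the front end swings up and back; stop at 1.30. Stiff: it stays where it is left; 1 to 3 N at the front end turns it (lid 0.3 kg). From about 0.075 to 0.035 rad two spring catches resist: push on down with 12 to 17 N at the front end until they snap over the lid's prongs; it then stays below 0.01. It never latches by its own weight.
- lid_hinge (a point): Point on the lid's hinge axis (parallel to the printer's y), mid-width of the lid: printer x = +100, y = +36.5, height 100 mm. Axes turn with the lid; when shut they are parallel to the printer's. In this frame the lid is 147 wide (y +-73.5), from x = +17 to x = -229 (front end); outside of its top flat at z = +60 from x = +12 to -188, then sloping to z = +48 at the front end.
- lid_press (a point): Point on the outside of the lid's top near its front end, mid-width, beside the green press-here bar: at (-205, 0, +55) mm from lid_hinge in the lid's turning frame, so 155 mm above the bench when shut. Axes turn with the lid: z is roughly the outward normal of the top.
- feed_key_top (a point): Centre of the top of the feed key: light grey round key of diameter 30 mm inside a green ring, front key on the shoulder; printer x = -80, y = -75, top 169 mm above the bench (8 mm above the panel) when not pressed; moves with the key; z up.
- feed_key (a joint): How far the feed key is pressed down, m: 0 = up, 0.005 = fully down on its stop. Spring: starts to move at about 1.5 N, fully down at 5 N. Springs back when let go.
- pause_key (a joint): How far the small yellow pause key (diameter 15 mm, 5 mm proud of the panel, 58 mm behind the feed key's centre) is pressed, m, travel 0.003, fully down at 3 N. Not to be pressed.
- cancel_key (a joint): How far the small red cancel key (diameter 15 mm, 5 mm proud, 100 mm behind the feed key's centre) is pressed, m, travel 0.003, fully down at 3 N. Not to be pressed.
- label_roll: Spare white label roll standing on end to the left of the printer, diameter 100, height 102, bore 42; origin at the centre of its underside. Leave alone.
- scanner: Hand-held barcode scanner, black with a yellow handle, lying to the right of the printer, about 170 x 65 x 52; origin at its underside. Leave alone.
- tape_roll: Roll of brown packing tape lying flat, diameter 110, height 48; origin at the centre of its underside. Leave alone.
- mug: Blue mug, diameter 82, height 95; origin at the centre of its underside. Leave alone.
- cleaner: White bottle with blue cap, diameter 60, height 150; origin at the centre of its underside. Leave alone.
- parcel: Small closed carton 200 x 150 x 85; origin at the centre of its underside. Leave alone.
- marker: Black marker pen with a red cap, 140 long, 17 thick, lying between robot and printer; origin at its underside. Leave alone.
- box_cutter: Orange box cutter, 170 long, 30 wide, 23 high, lying between robot and printer; origin at its underside. Leave alone.

How it is judged:
By the outcome, as a careful person would: the job done as asked, in the order asked, and still so for the second after the job is handed in, while the arm keeps its last pose, push and grip.
It also fails if it takes over 48 s, if anything falls off the work surface, if the arm or the gripper's body presses on something with over 40 N, if the wrist force passes 120 N, or if a joint passes its speed limit or range.

ROBOT

A 7-joint arm with a two-finger parallel gripper is mounted at the origin on the work surface. World frame = base frame: x ahead of the robot, y to its left, z up, the work surface at z = 0. Lengths are in mm, angles in degrees, forces in N, time in s.
With the tool pointing down it reaches from about 350 to 900 mm from the base axis. Payload 19.9 kg.
Tool frame: the origin (TCP) lies between the finger pads; the fingertips stand 25 mm ahead of it and the grasp point (between the pads) lies 6 mm ahead of it (arm.tcp_to_tips is the distance from the TCP to the fingertips, in mm); z points along the fingers, y is the direction in which the jaws open and shut (so a half turn about z gives the same grasp; the last joint's range is limited). The gripper opens to 94 mm and grips with 3 to 60 N. Pads are 16 mm wide; open, the fingers measure 119 mm over their backs; the gripper's body (75 mm by 177 mm) begins 78 mm behind the grasp point.
Start: joints at [65.174, 23.915, -0.59, 92.452, 0.269, 63.638, -3.037], TCP at [238.651, -577.622, 230.425] pointing down, gripper open.
Joint ranges: [-161.28, 161.28], [-22.2, 115.67], [-73.04, 71.86], [3.21, 147.25], [-68.34, 248.33], [10.77, 114.83], [-161.83, 161.83]. Speed limits (degrees/s): [108.29, 108.29, 136.94, 136.94, 172.46, 172.46, 172.46].

INTERFACE

Orientations are given as a 3x3 rotation matrix whose columns are the frame's x, y, z axes.
In Python, from plant import arm, imaging, ticket gives the robot as it stands.
- The arm moves only by the tool step_arm, never from a script. Its argument "series" is a list of rows, each an object of numbers: "wx", "wy", "wz": the turn, a rotation vector about the world's x, y, z in rad; "tx", "ty", "tz": the shift along the world's x, y, z in cm; "grip": the gripper's target within -1 to 1 (shut at 1, half-way at 0, fully open at -1). A call has 1 to 10 rows; each row shifts and turns the pose as measured when the row begins; what a row does not reach is not made up. A row lasts 1/8 s, in which the tool goes at most 62.5 mm and 10.7 degrees, less where a joint would pass 70% of its speed; a pose out of reach is approached as far as the arm can. A call is refused whole if a number of a shift passes 6.25 or a number of a turn 0.188, either way. A call with a gripper value outside its range is refused whole. The fingers move at their own pace and stop on an object; "squeeze" is the grip in N (left out, the last holds). Time passes only in rows, so rows that do not move let the fingers close. It gives the time, the measured TCP pose, the force and the opening at its end, in the units of the state.
- arm.get_state(): the state, without advancing time (a new reading comes with each control period).
- imaging.get_image(name): name is "side" or "top" or "wrist"; returns the picture (420x560x3 uint8, blue, green, red); there is no depth.
- imaging.get_calibration(name): a dict with "K" (3x3 intrinsics, pixels), "R" (3x3) and "t" (3): a world point X has camera coordinates R X + t. Camera axes: x right, y down, z forward; pixel columns grow to the right and rows downward; lengths in mm; the calibration is good to about 2 mm. A picture is of the moment at which its call begins: read the wrist's pose just before it. get_calibration takes no time and is no camera call; for the wrist camera it gives the pose at the moment of the call.
- ticket.finish_job(): hands the job in, once; it reports no verdict.
Trained networks look in the newest picture that a camera, given by its name, has taken for a name from the list of things; names that differ only in an ending like _2 or _b are one class to them, and where a whole thing is asked for, a point or a joint stands for the part that bears it (a point fixed in the world has none). Each returns a list of dicts, best first, with "score" (0 to 1); they miss things now and then, are a little off and sometimes report something else, mostly with a low value. They report only what shows in the picture. A call takes as long as a camera call.
- imaging.trace(target, camera): "pixels" (420x560 bool, what is visible of it) and "rect" ([left, top, width, height] in pixels, round what is visible of it).
The state is a dict: "clock": time; "joint_positions": joint angles; "joint_velocities": joint speeds; "joint_torque": joint torques, N m; "tool_pos": TCP position; "tcp_rot": TCP orientation; "force": force on the tool from outside, world axes, zero at the start; "moment": the same for the moment, N m; "opening": opening from 0.0 (shut) to 1.0 (fully open).
Only numpy, scipy, OpenCV 4.12 (cv2) and the standard library are available. Lean on these libraries where they do the work, as an engineer would, in place of code of your own. Each camera call takes 0.05 s, during which the arm holds its last target.

## Working session

There is one attempt and no reset: what is moved stays moved. The work goes in short steps, Python scripts to look and compute and a tool call to move; the robot and the scene stay as the last step left them, time stands still between calls to the robot, and variables do not carry over. Pictures are saved under pics/ and viewed, and the job is handed in when it is done.

Besides the shell and the picture viewer there is one more tool, called after "Emit:" as a command line: name --argument value ..., lists and objects as JSON in quotes. step_arm: Moves the arm, as the interface text tells. Its arguments: {"type":"object","properties":{"series":{"type":"array"},"squeeze":{"type":"number"}},"required":["series"]}

```bash
mkdir -p pics; ls; cat > h.py <<'E'
import numpy as np,cv2
from plant import arm,imaging,ticket
def shot(cam,name):
    im=imaging.get_image(cam);cv2.imwrite(f'pics/{name}.png',im);return im
def proj(cam,X):
    c=imaging.get_calibration(cam);p=c['K']@(c['R']@np.asarray(X,float)+c['t']);return p[:2]/p[2]
def ray(cam,u,v,z):
    c=imaging.get_calibration(cam);R=np.array(c['R']);t=np.array(c['t'])
    o=-R.T@t;d=R.T@np.linalg.inv(c['K'])@np.array([u,v,1.]);s=(z-o[2])/d[2];return o+s*d
E
python3 - <<'E'
from h import *
np.set_printoptions(precision=1,suppress=True)
print(arm.get_state())
for c in ['side','top']:
    shot(c,c+'0')
    k=imaging.get_calibration(c);R=np.array(k['R']);print(c,-R.T@np.array(k['t']),R,k['K'][0])
    for n in ['printer','lid','feed_key']:
        r=imaging.trace(n,c)
        for q in r[:2]:
            ys,xs=np.nonzero(q['pixels']);print(c,n,round(q['score'],2),q['rect'],xs.mean(),ys.mean())
E
```

```text
pics
{'clock': 0.0, 'joint_positions': array([65.2, 23.9, -0.6, 92.5,  0.3, 63.6, -3. ]), 'joint_velocities': array([ 0.1, -0. , -0. ,  0.1, -0.1,  0. , -0. ]), 'joint_torque': array([  0. , -85.1,   0.6, -42.6,  -0. ,   0. ,   0. ]), 'tool_pos': array([ 238.5, -577.3,  229.8]), 'tcp_rot': array([[ 0.9,  0.4, -0. ],
       [ 0.4, -0.9,  0. ],
       [-0. , -0. , -1. ]]), 'force': array([-0.2,  0.3, -0.3]), 'moment': array([-0.1,  0.1, -0. ]), 'opening': 0.9995184238915155}
side [ 344.4  847.3 1009.9] [[-1.  -0.2 -0. ]
 [-0.1  0.7 -0.7]
 [ 0.1 -0.7 -0.7]] [401.2   0.  275.4]
side printer 0.66 [193.7, 143.4, 108.8, 115.3] 249.98249935182784 202.81099299974073
side lid 0.68 [281.4, 180.3, 12.3, 2.8] 285.0 182.1818181818182
side lid 0.63 [191.8, 140.6, 69.9, 72.2] 227.3656973878758 177.162148841794
side feed_key 0.19 [327.4, 127.3, 25.5, 28.5] 339.2731871838111 142.07251264755482
top [ 373.1  -14.4 1669. ] [[ 0.  -1.  -0. ]
 [-1.  -0.  -0.1]
 [ 0.1  0.  -1. ]] [410.3   0.  272. ]
top printer 0.63 [243.8, 141.2, 69.3, 84.8] 274.9981805776666 183.19240391175802
top lid 0.95 [243.3, 139.7, 54.7, 51.8] 270.4407276995305 163.97300469483568
top feed_key 0.38 [282.3, 205.9, 12.9, 6.4] 288.82608695652175 210.7173913043478
```

View pics/side0.png

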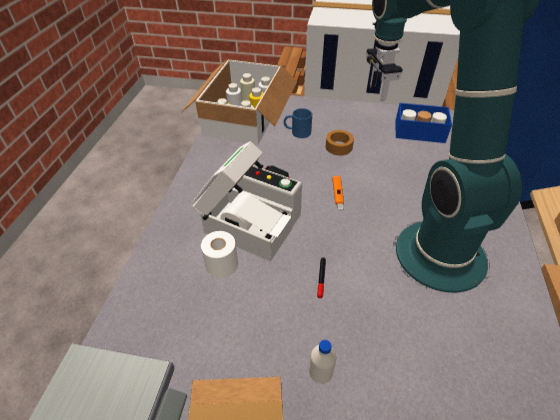

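View pics/top0.png

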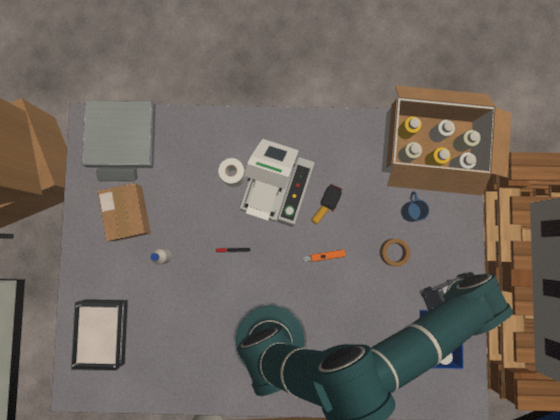

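```bash
python3 - <<'E'
from h import *
a=cv2.imread('pics/top0.png')[120:240,215:335];cv2.imwrite('pics/top0c.png',cv2.resize(a,(600,600),interpolation=2))
a=cv2.imread('pics/side0.png')[120:280,170:340];cv2.imwrite('pics/side0c.png',cv2.resize(a,(638,600),interpolation=2))
E
```

```text
(no output)
```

View pics/top0c.png

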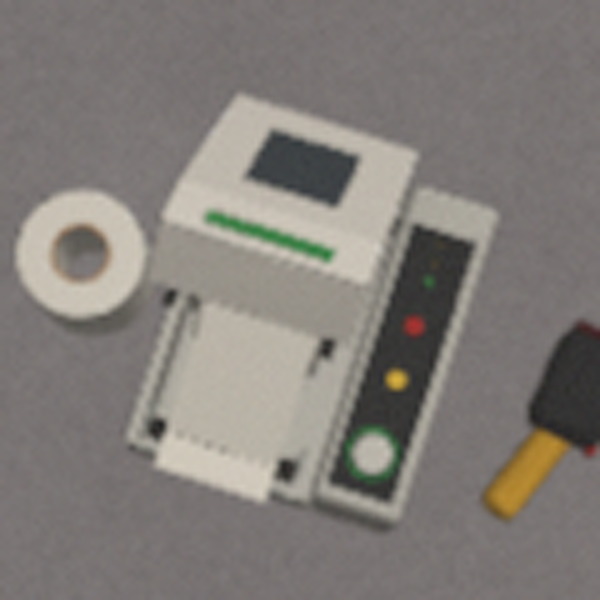

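View pics/side0c.png

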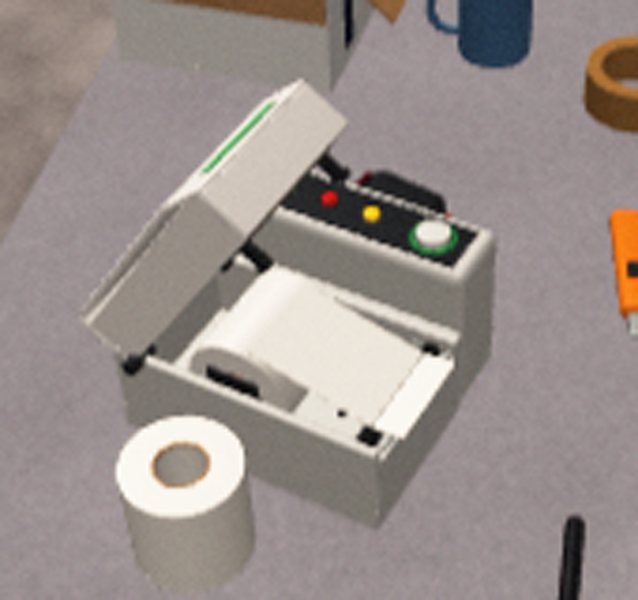

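The top view shows the printer yawed, with the lid about half open: feed key at (289,211), pause at (294,196), cancel at (298,185). The side view has the feed key at (286,182). I'll fit the printer pose and lid angle jointly.

```bash
cat > fit.py <<'E'
from h import *
from scipy.optimize import least_squares
T=lambda u,v:(u/5+215-.4,v/5+120-.4)
S=lambda u,v:(u/3.753+170-.35,v/3.75+120-.35)
# fixed points (printer frame)
F=[('top',T(372,454),(-80,-75,169)),('top',T(397,379),(-22,-75,166)),('top',T(414.5,326),(20,-75,166)),
('side',S(434,233),(-80,-75,169)),('side',S(372,213),(-22,-75,166)),('side',S(330,198),(20,-75,166)),
('top',T(127,442),(-125,110,100)),('side',S(380,455),(-125,110,100)),('side',S(380,524),(-125,110,0))]
L=[('top',T(162,213),(-229,73.5,48)),('top',T(375,283),(-229,-73.5,48)),('top',T(238,95),(12,73.5,60)),('top',T(418,155),(12,-73.5,60)),('side',S(305,80),(-229,-73.5,48))]
C={c:imaging.get_calibration(c) for c in ['top','side']}
def pj(c,X):
    k=C[c];p=np.array(k['K'])@(np.array(k['R'])@X+np.array(k['t']));return p[:2]/p[2]
def W(p,P):
    c,s=np.cos(p[2]),np.sin(p[2]);return np.array([[c,-s,0],[s,c,0],[0,0,1]])@np.asarray(P,float)+[p[0],p[1],0]
def lid(P,th):
    # rotate so front (-x) goes up
    x,y,z=P;c,s=np.cos(th),np.sin(th);return np.array([100+c*x+s*z,36.5+y,100-s*x+c*z])
def res(p,useL=True):
    r=[pj(c,W(p,P))-uv for c,uv,P in F]
    if useL:r+=[pj(c,W(p,lid(P,p[3])))-uv for c,uv,P in L]
    return np.concatenate(r)
if __name__=='__main__':
    np.set_printoptions(precision=2,suppress=True)
    for ul in (False,True):
        s=least_squares(res,[550,0,-.25,.8],args=(ul,),loss='soft_l1')
        p=s.x;print(p,np.degrees(p[2:]));print(res(p,True).reshape(-1,2))
    print('feed',W(p,(-80,-75,169)),'shut press',W(p,lid((-205,0,55),0)),'hinge',W(p,(100,36.5,100)),'now',W(p,lid((-205,0,55),p[3])), 'front', W(p,lid((-229,0,48),p[3])))
E
python3 fit.py
```

```text
[601.39 -14.7   -0.29   0.8 ] [-16.43  45.84]
[[ 0.72  0.28]
 [ 0.39  0.41]
 [ 0.27  0.23]
 [-0.24 -0.7 ]
 [-0.12 -0.26]
 [-0.49 -0.21]
 [-0.36  0.92]
 [-0.68  0.55]
 [-0.02  2.65]
 [-3.37 13.38]
 [-4.47 12.34]
 [-1.03  0.69]
 [-0.19  0.06]
 [11.35  8.95]]
[601.28 -15.09  -0.29   0.99] [-16.74  56.81]
[[ 0.68  0.39]
 [ 0.43  0.53]
 [ 0.37  0.38]
 [-0.13 -0.66]
 [ 0.04 -0.27]
 [-0.3  -0.27]
 [-0.38  0.75]
 [-0.9   0.54]
 [-0.23  2.64]
 [ 0.02  0.94]
 [-0.62  0.24]
 [-0.15  0.03]
 [ 0.38 -0.49]
 [-0.95 -0.64]]
feed [503.07 -63.87 169.  ] shut press [511.24  50.1  155.  ] hinge [707.56  -8.94 100.  ] now [644.17  10.12 301.66] front [625.97  15.6  317.92]
```

Both views agree to about 1 px (~2 mm): yaw −16.7°, lid at about 0.99 rad, feed key at (503,−64). The one outlier is the bench-level corner, which I picked badly. Next I lift, close the gripper, turn the tool, and travel.

Emit:
step_arm --series '[{"tz":5.5,"wz":-0.15,"grip":1},{"tz":5.5,"wz":-0.15,"grip":1},{"tx":2,"ty":3,"tz":4.5,"wz":-0.15,"grip":1},{"tx":3.5,"ty":4.5,"tz":1.5,"wz":-0.15,"grip":1},{"tx":4,"ty":4.7,"wz":-0.1,"grip":1},{"tx":4,"ty":4.7,"grip":1},{"tx":4,"ty":4.7,"grip":1},{"tx":4,"ty":4.7,"grip":1},{"tx":4,"ty":4.7,"grip":1},{"tx":4,"ty":4.7,"grip":1}]' --squeeze 20

```text
invalid input
```

Emit:
step_arm --series '[{"wx":0,"wy":0,"wz":-0.15,"tx":0,"ty":0,"tz":5.5,"grip":1},{"wx":0,"wy":0,"wz":-0.15,"tx":0,"ty":0,"tz":5.5,"grip":1},{"wx":0,"wy":0,"wz":-0.15,"tx":2,"ty":3,"tz":4.5,"grip":1},{"wx":0,"wy":0,"wz":-0.15,"tx":3.5,"ty":4.5,"tz":1.5,"grip":1}]' --squeeze 20

```text
clock: 0.9
tool_pos: [291.2, -501.9, 403.2]
tcp_rot: [[0.973, -0.23, 0.001], [-0.23, -0.973, 0.004], [0.0, -0.004, -1.0]]
force: [1.2, 0.7, -0.6]
opening: 0.612
```

Emit:
step_arm --series '[{"wx":0,"wy":0,"wz":-0.06,"tx":3.8,"ty":4.8,"tz":0,"grip":1},{"wx":0,"wy":0,"wz":0,"tx":3.8,"ty":4.8,"tz":0,"grip":1},{"wx":0,"wy":0,"wz":0,"tx":3.8,"ty":4.8,"tz":0,"grip":1},{"wx":0,"wy":0,"wz":0,"tx":3.8,"ty":4.8,"tz":0,"grip":1},{"wx":0,"wy":0,"wz":0,"tx":3.8,"ty":4.8,"tz":0,"grip":1},{"wx":0,"wy":0,"wz":0,"tx":3.8,"ty":4.8,"tz":0,"grip":1},{"wx":0,"wy":0,"wz":0,"tx":3.8,"ty":4.8,"tz":0,"grip":1},{"wx":0,"wy":0,"wz":0,"tx":3.8,"ty":4.8,"tz":0,"grip":1},{"wx":0,"wy":0,"wz":0,"tx":3.8,"ty":4.8,"tz":0,"grip":1}]'

```text
clock: 2.02
tool_pos: [638.5, -58.9, 406.8]
tcp_rot: [[0.955, -0.296, 0.007], [-0.296, -0.955, -0.0], [0.006, -0.002, -1.0]]
force: [0.4, -0.4, 0.7]
opening: 0.007
```

```bash
cat > wp.py <<'E'
from fit import *
p=np.array([601.28,-15.09,np.radians(-16.74),.99])
def tcp(th,off=0,px=-205):
    n=8*abs(np.sin(th))+off
    q=lid((px,0,55+n),th); return W(p,q)+[0,0,25]
if __name__=='__main__':
    np.set_printoptions(precision=1,suppress=True)
    last=np.array([638.5,-58.9,406.8])
    for th,off in [(1.0,40),(1.0,15),(.95,0),(.85,0),(.75,0),(.65,0),(.55,0),(.45,0),(.35,0),(.25,0),(.2,0),(.15,0),(.1,0),(.05,0),(0,0)]:
        q=tcp(th,off);print(th,off,q,'d cm',(q-last)/10);last=q
    shot('wrist','w1')
E
python3 wp.py
```

```text
1.0 40 [683.5  -1.7 352.5] d cm [ 4.5  5.7 -5.4]
1.0 15 [663.3   4.4 339. ] d cm [-2.   0.6 -1.4]
0.95 0 [641.3  11.  327.5] d cm [-2.2  0.7 -1.1]
0.85 0 [621.9  16.8 319.3] d cm [-1.9  0.6 -0.8]
0.75 0 [603.4  22.4 309. ] d cm [-1.9  0.6 -1. ]
0.65 0 [586.   27.6 296.7] d cm [-1.7  0.5 -1.2]
0.55 0 [569.8  32.5 282.6] d cm [-1.6  0.5 -1.4]
0.45 0 [555.1  36.9 266.8] d cm [-1.5  0.4 -1.6]
0.35 0 [542.1  40.8 249.5] d cm [-1.3  0.4 -1.7]
0.25 0 [530.8  44.2 230.9] d cm [-1.1  0.3 -1.9]
0.2 0 [525.9  45.7 221.2] d cm [-0.5  0.1 -1. ]
0.15 0 [521.5  47.  211.2] d cm [-0.4  0.1 -1. ]
0.1 0 [517.6  48.2 201. ] d cm [-0.4  0.1 -1. ]
0.05 0 [514.1  49.2 190.6] d cm [-0.3  0.1 -1. ]
0 0 [511.2  50.1 180. ] d cm [-0.3  0.1 -1.1]
```

View pics/w1.png

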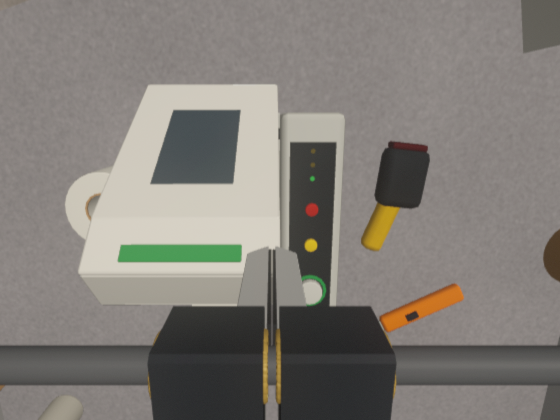

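The wrist view shows the lid with its green bar at (180,253) and the feed key at (311,291), which fits the pose. I'll go behind the lid and start pushing.

Emit:
step_arm --series '[{"wx":0,"wy":0,"wz":0,"tx":3.5,"ty":4.2,"tz":0,"grip":1},{"wx":0,"wy":0,"wz":0,"tx":2,"ty":2.0,"tz":-1.5,"grip":1},{"wx":0,"wy":0,"wz":0,"tx":0,"ty":0,"tz":-4,"grip":1},{"wx":0,"wy":0,"wz":0,"tx":-1,"ty":0.3,"tz":-1,"grip":1}]'

```text
clock: 2.58
tool_pos: [687.4, 17.2, 337.6]
tcp_rot: [[0.958, -0.285, 0.005], [-0.285, -0.958, 0.004], [0.004, -0.006, -1.0]]
force: [0.2, -0.2, 0.6]
opening: 0.008
```

```bash
python3 - <<'E'
from wp import *
shot('side','s2')
for u,v,z in [(0,0,0)]: pass
a=cv2.imread('pics/s2.png')[80:280,150:350];cv2.imwrite('pics/s2c.png',cv2.resize(a,(600,600),interpolation=2))
print(arm.get_state()['tool_pos'])
E
```

```text
[686.48155129  18.0954369  337.94120347]
```

View pics/s2c.png

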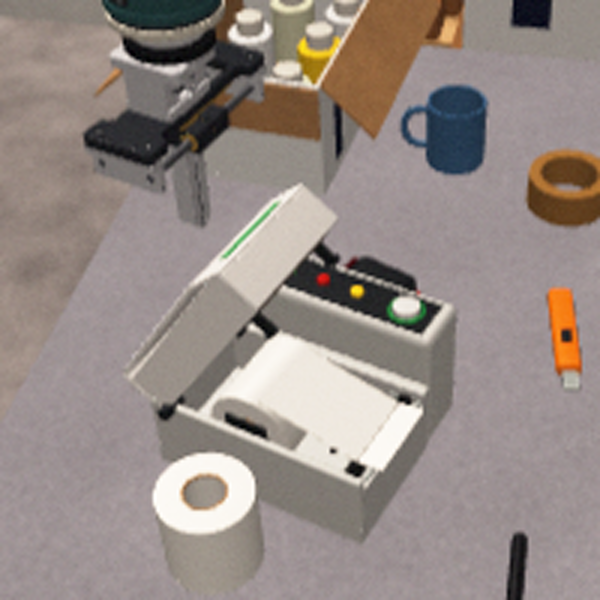

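The fingers are behind the lid and clear of it. Starting the push.

Emit:
step_arm --series '[{"wx":0,"wy":0,"wz":0,"tx":-1.5,"ty":-0.4,"tz":-0.2,"grip":1},{"wx":0,"wy":0,"wz":0,"tx":-1.5,"ty":-0.3,"tz":-0.4,"grip":1},{"wx":0,"wy":0,"wz":0,"tx":-1.5,"ty":0,"tz":-0.5,"grip":1},{"wx":0,"wy":0,"wz":0,"tx":-1.5,"ty":0.5,"tz":-0.6,"grip":1}]'

```text
clock: 3.12
tool_pos: [626.4, 15.1, 322.5]
tcp_rot: [[0.958, -0.285, 0.009], [-0.285, -0.958, 0.005], [0.007, -0.007, -1.0]]
force: [2.4, -0.8, 0.3]
opening: 0.005
```

Contact made at 2.4 N, as expected. Following the arc.

Emit:
step_arm --series '[{"wx":0,"wy":0,"wz":0,"tx":-1.9,"ty":0.6,"tz":-1.0,"grip":1},{"wx":0,"wy":0,"wz":0,"tx":-1.8,"ty":0.5,"tz":-1.1,"grip":1},{"wx":0,"wy":0,"wz":0,"tx":-1.6,"ty":0.5,"tz":-1.3,"grip":1}]'

```text
clock: 3.5
tool_pos: [573.6, 30.7, 290.6]
tcp_rot: [[0.958, -0.286, 0.015], [-0.286, -0.958, 0.004], [0.013, -0.008, -1.0]]
force: [2.3, -0.7, 0.1]
opening: 0.005
```

Emit:
step_arm --series '[{"wx":0,"wy":0,"wz":0,"tx":-1.2,"ty":0.4,"tz":-1.6,"grip":1},{"wx":0,"wy":0,"wz":0,"tx":-1.2,"ty":0.4,"tz":-1.6,"grip":1},{"wx":0,"wy":0,"wz":0,"tx":-1.0,"ty":0.3,"tz":-1.7,"grip":1}]'

```text
clock: 3.88
tool_pos: [539.4, 41.8, 243.3]
tcp_rot: [[0.958, -0.287, 0.019], [-0.287, -0.958, 0.004], [0.017, -0.009, -1.0]]
force: [-1.6, 0.7, 1.7]
opening: 0.004
```

```bash
python3 - <<'E'
from wp import *
shot('side','s3')
a=cv2.imread('pics/s3.png')[80:280,150:350];cv2.imwrite('pics/s3c.png',cv2.resize(a,(600,600),interpolation=2))
s=arm.get_state();print(s['tool_pos'],s['force'])
E
```

```text
[537.73808396  42.07964445 241.18294718] [ 1.13310927  0.83071552 -3.46457373]
```

View pics/s3c.png

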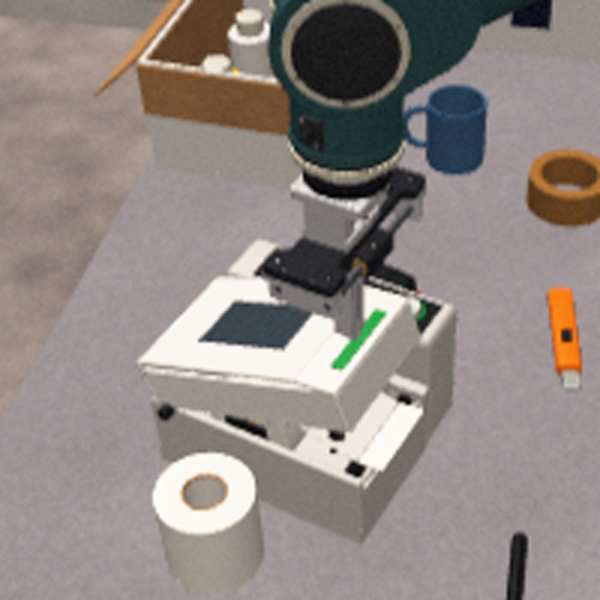

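The lid has followed to about 0.3 rad, with the fingers just behind the green bar. On down to the catches.

Emit:
step_arm --series '[{"wx":0,"wy":0,"wz":0,"tx":-0.9,"ty":0.3,"tz":-1.3,"grip":1},{"wx":0,"wy":0,"wz":0,"tx":-0.7,"ty":0.2,"tz":-1.3,"grip":1},{"wx":0,"wy":0,"wz":0,"tx":-0.5,"ty":0.1,"tz":-1.2,"grip":1}]'

```text
clock: 4.3
tool_pos: [517.9, 48.0, 204.3]
tcp_rot: [[0.958, -0.286, 0.02], [-0.287, -0.958, 0.004], [0.018, -0.009, -1.0]]
force: [0.0, 1.2, 1.7]
opening: 0.004
```

Emit:
step_arm --series '[{"wx":0,"wy":0,"wz":0,"tx":-0.3,"ty":0,"tz":-0.7,"grip":1}]'

```text
clock: 4.42
tool_pos: [514.9, 48.0, 196.8]
tcp_rot: [[0.958, -0.286, 0.019], [-0.286, -0.958, 0.004], [0.018, -0.009, -1.0]]
force: [0.1, 1.3, 2.0]
opening: 0.005
```

Emit:
step_arm --series '[{"wx":0,"wy":0,"wz":0,"tx":-0.2,"ty":0,"tz":-0.4,"grip":1},{"wx":0,"wy":0,"wz":0,"tx":-0.1,"ty":0,"tz":-0.3,"grip":1}]'

```text
clock: 4.68
tool_pos: [512.9, 48.4, 190.5]
tcp_rot: [[0.958, -0.286, 0.022], [-0.286, -0.958, 0.004], [0.02, -0.011, -1.0]]
force: [-4.7, 1.8, 9.9]
opening: 0.005
```

Emit:
step_arm --series '[{"wx":0,"wy":0,"wz":0,"tx":-0.1,"ty":0,"tz":-0.4,"grip":1},{"wx":0,"wy":0,"wz":0,"tx":0,"ty":0,"tz":-0.4,"grip":1}]'

```text
clock: 4.92
tool_pos: [511.9, 48.6, 182.8]
tcp_rot: [[0.958, -0.286, 0.022], [-0.286, -0.958, 0.005], [0.02, -0.011, -1.0]]
force: [0.5, 0.4, -0.2]
opening: 0.001
```

Emit:
step_arm --series '[{"wx":0,"wy":0,"wz":0,"tx":0,"ty":0,"tz":-0.3,"grip":1},{"wx":0,"wy":0,"wz":0,"tx":0,"ty":0,"tz":-0.2,"grip":1}]'

```text
clock: 5.18
tool_pos: [512.4, 48.7, 180.3]
tcp_rot: [[0.958, -0.286, 0.023], [-0.287, -0.958, 0.004], [0.021, -0.01, -1.0]]
force: [-24.5, -2.5, 52.8]
opening: 0.004
```

It's on a hard stop, so I'm backing off and checking.

Emit:
step_arm --series '[{"wx":0,"wy":0,"wz":0,"tx":0,"ty":0,"tz":1,"grip":1},{"wx":0,"wy":0,"wz":0,"tx":0,"ty":0,"tz":4,"grip":1},{"wx":0,"wy":0,"wz":0,"tx":0,"ty":-3,"tz":3,"grip":1},{"wx":0,"wy":0,"wz":0,"tx":-4,"ty":-3,"tz":2,"grip":1},{"wx":0,"wy":0,"wz":0,"tx":-4,"ty":0,"tz":1,"grip":1}]'

```text
clock: 5.8
tool_pos: [432.3, -13.4, 293.1]
tcp_rot: [[0.958, -0.286, 0.023], [-0.287, -0.958, 0.005], [0.021, -0.011, -1.0]]
force: [0.5, 0.2, 0.3]
opening: 0.0
```

```bash
python3 - <<'E'
from wp import *
np.set_printoptions(precision=1,suppress=True)
shot('side','s4');s=arm.get_state();print(s['tool_pos'],s['force'],s['clock']);cw=imaging.get_calibration('wrist');shot('wrist','w4')
a=cv2.imread('pics/s4.png')[120:270,180:330];cv2.imwrite('pics/s4c.png',cv2.resize(a,(600,600),interpolation=2))
C['wrist']=cw
print('wrist pred',[pj('wrist',W(p,q)) for q in [(-80,-75,169),(-22,-75,166),(20,-75,166)]])
for th in (0,.06): print(th,[pj('side',W(p,lid(q,th))) for q in [(-229,73.5,48),(-229,-73.5,48),(-188,73.5,60)]])
for q in imaging.trace('feed_key','wrist')[:2]:
    ys,xs=np.nonzero(q['pixels']);print(q['score'],q['rect'],xs.mean(),ys.mean())
E
```

```text
[429.  -12.6 294. ] [2.7 1.1 5.1] 5.85
wrist pred [array([311.3, 102.6]), array([313.3,  16.4]), array([315.2, -52.4])]
0 [array([270.9, 231.3]), array([293.8, 198.7]), array([258.1, 223.4])]
0.06 [array([269.8, 227.7]), array([292.9, 195.1]), array([256.7, 220.3])]
0.91 [290.2, 80.1, 38.9, 47.7] 310.5953453453453 102.68768768768768
```

View pics/s4c.png

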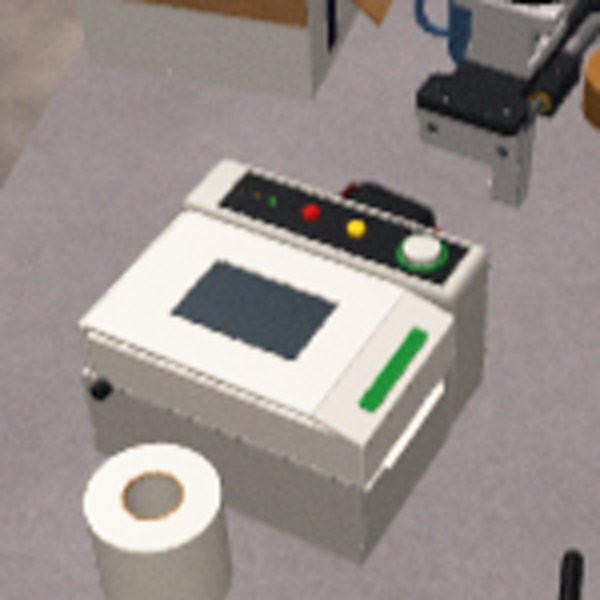

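View pics/w4.png

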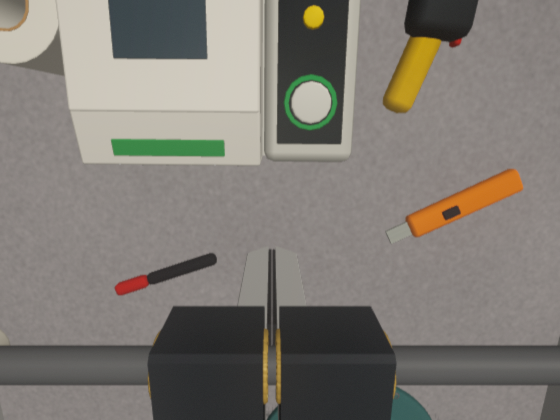

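The lid front corner is at (271.3,231.7), against (270.9,231.3) predicted for fully shut and 227.7 for 0.06 rad, so it is latched. The wrist view puts the feed key at (310.6,102.7), also matching the fit. Going above the key.

Emit:
step_arm --series '[{"wx":0,"wy":0,"wz":0,"tx":3.8,"ty":-2.6,"tz":0,"grip":1},{"wx":0,"wy":0,"wz":0,"tx":3.0,"ty":-2.0,"tz":-1.5,"grip":1},{"wx":0,"wy":0.02,"wz":0,"tx":0.6,"ty":-0.5,"tz":-3,"grip":1},{"wx":0,"wy":0,"wz":0,"tx":0,"ty":0,"tz":-2.0,"grip":1},{"wx":0,"wy":0,"wz":0,"tx":0,"ty":0,"tz":-0.5,"grip":1}]'

```text
clock: 6.58
tool_pos: [512.1, -64.7, 220.1]
tcp_rot: [[0.959, -0.284, 0.005], [-0.284, -0.959, 0.004], [0.004, -0.005, -1.0]]
force: [1.4, 0.2, 0.9]
opening: 0.006
```

Emit:
step_arm --series '[{"wx":0,"wy":0,"wz":0,"tx":-0.9,"ty":0,"tz":-0.8,"grip":1},{"wx":0,"wy":0,"wz":0,"tx":0,"ty":0,"tz":-0.5,"grip":1},{"wx":0,"wy":0,"wz":0,"tx":0,"ty":0,"tz":0,"grip":1}]'

```text
clock: 6.95
tool_pos: [503.1, -64.5, 207.2]
tcp_rot: [[0.959, -0.283, 0.006], [-0.283, -0.959, 0.003], [0.005, -0.005, -1.0]]
force: [-0.3, 0.1, -0.4]
opening: 0.005
```

```bash
python3 - <<'E'
from wp import *
np.set_printoptions(precision=1,suppress=True)
s=arm.get_state();print(s['tool_pos'],s['force'],s['clock']);shot('wrist','w5');shot('side','s5')
a=cv2.imread('pics/s5.png')[120:270,180:330];b=cv2.imread('pics/w5.png')
cv2.imwrite('pics/c5.png',np.hstack([cv2.resize(a,(400,400),interpolation=2),cv2.resize(b[100:340,150:390],(400,400))]))
E
```

```text
[503.1 -64.5 207.2] [-0.3  0.1 -0.4] 6.95
```

View pics/c5.png

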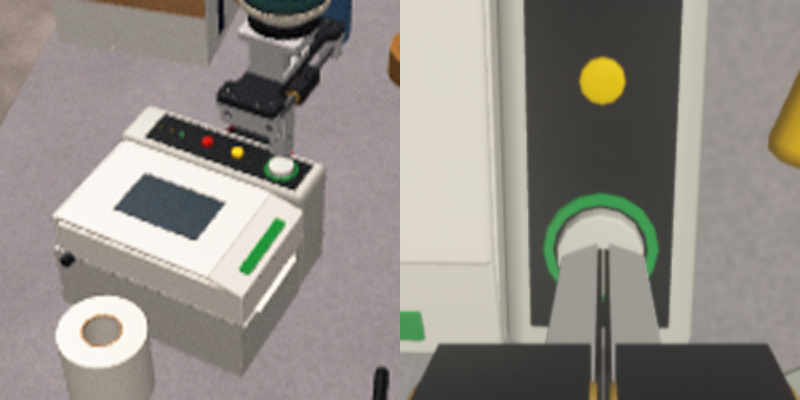

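The fingertips are centred over the feed key, with 13 mm to go. Descending gently.

Emit:
step_arm --series '[{"wx":0,"wy":0,"wz":0,"tx":0,"ty":0,"tz":-0.6,"grip":1},{"wx":0,"wy":0,"wz":0,"tx":0,"ty":0,"tz":-0.4,"grip":1},{"wx":0,"wy":0,"wz":0,"tx":0,"ty":0,"tz":0,"grip":1}]'

```text
clock: 7.42
tool_pos: [503.6, -64.6, 197.2]
tcp_rot: [[0.959, -0.283, 0.008], [-0.283, -0.959, 0.003], [0.006, -0.005, -1.0]]
force: [0.5, -0.1, 0.2]
opening: 0.004
```

Emit:
step_arm --series '[{"wx":0,"wy":0,"wz":0,"tx":0,"ty":0,"tz":-0.2,"grip":1},{"wx":0,"wy":0,"wz":0,"tx":0,"ty":0,"tz":0,"grip":1}]'

```text
clock: 7.68
tool_pos: [503.6, -64.6, 195.1]
tcp_rot: [[0.959, -0.283, 0.008], [-0.283, -0.959, 0.003], [0.006, -0.005, -1.0]]
force: [-0.7, 0.3, -0.5]
opening: 0.006
```

Emit:
step_arm --series '[{"wx":0,"wy":0,"wz":0,"tx":0,"ty":0,"tz":-0.2,"grip":1}]'

```text
clock: 7.8
tool_pos: [503.8, -64.5, 193.2]
tcp_rot: [[0.959, -0.283, 0.008], [-0.283, -0.959, 0.003], [0.007, -0.005, -1.0]]
force: [-0.0, 0.5, 2.4]
opening: 0.006
```

Emit:
step_arm --series '[{"wx":0,"wy":0,"wz":0,"tx":0,"ty":0,"tz":-0.15,"grip":1},{"wx":0,"wy":0,"wz":0,"tx":0,"ty":0,"tz":-0.1,"grip":1}]'

```text
clock: 8.05
tool_pos: [503.8, -64.6, 190.8]
tcp_rot: [[0.959, -0.283, 0.008], [-0.283, -0.959, 0.003], [0.007, -0.005, -1.0]]
force: [-2.0, 0.2, 3.4]
opening: 0.003
```

Emit:
step_arm --series '[{"wx":0,"wy":0,"wz":0,"tx":0,"ty":0,"tz":-0.1,"grip":1}]'

```text
clock: 8.18
tool_pos: [503.8, -64.6, 189.8]
tcp_rot: [[0.959, -0.283, 0.008], [-0.283, -0.959, 0.003], [0.007, -0.005, -1.0]]
force: [-2.1, -0.6, 3.7]
opening: 0.004
```

Emit:
step_arm --series '[{"wx":0,"wy":0,"wz":0,"tx":0,"ty":0,"tz":-0.05,"grip":1}]'

```text
clock: 8.3
tool_pos: [503.8, -64.6, 189.3]
tcp_rot: [[0.959, -0.283, 0.008], [-0.283, -0.959, 0.003], [0.007, -0.005, -1.0]]
force: [-2.3, 0.0, 4.8]
opening: 0.005
```

Emit:
step_arm --series '[{"wx":0,"wy":0,"wz":0,"tx":0,"ty":0,"tz":-0.05,"grip":1}]'

```text
clock: 8.43
tool_pos: [503.9, -64.6, 189.1]
tcp_rot: [[0.959, -0.283, 0.008], [-0.283, -0.959, 0.003], [0.007, -0.005, -1.0]]
force: [-5.0, -0.1, 13.4]
opening: -0.001
```

It bottomed out at 13.4 N, which confirms the stop. I'll ease to about 8 N.

Emit:
step_arm --series '[{"wx":0,"wy":0,"wz":0,"tx":0,"ty":0,"tz":-0.02,"grip":1}]'

```text
clock: 8.55
tool_pos: [503.9, -64.6, 189.2]
tcp_rot: [[0.959, -0.283, 0.008], [-0.283, -0.959, 0.003], [0.007, -0.005, -1.0]]
force: [-4.2, 0.3, 9.5]
opening: 0.007
```

Emit:
step_arm --series '[{"wx":0,"wy":0,"wz":0,"tx":0,"ty":0,"tz":-0.02,"grip":1},{"wx":0,"wy":0,"wz":0,"tx":0,"ty":0,"tz":-0.02,"grip":1}]'

```text
clock: 8.8
tool_pos: [503.9, -64.6, 189.3]
tcp_rot: [[0.959, -0.283, 0.008], [-0.283, -0.959, 0.003], [0.007, -0.005, -1.0]]
force: [-2.7, 0.3, 7.5]
opening: 0.01
```

Emit:
step_arm --series '[{"wx":0,"wy":0,"wz":0,"tx":0,"ty":0,"tz":-0.03,"grip":1},{"wx":0,"wy":0,"wz":0,"tx":0,"ty":0,"tz":-0.03,"grip":1}]'

```text
clock: 9.05
tool_pos: [503.8, -64.6, 189.2]
tcp_rot: [[0.959, -0.283, 0.009], [-0.283, -0.959, 0.002], [0.008, -0.005, -1.0]]
force: [-4.1, 0.7, 10.2]
opening: 0.002
```

Steady at about 10 N on the stop. Now I hold it with the target fixed, using camera calls to pass the time and monitoring force.

```bash
python3 - <<'E'
from wp import *
np.set_printoptions(precision=2,suppress=True)
f=[];z=[]
for i in range(84):
    im=imaging.get_image('wrist' if i%2 else 'side');s=arm.get_state();f.append(s['force'][2]);z.append(s['tool_pos'][2])
    if i%12==0: print(s['clock'],s['force'],s['tool_pos'])
print(s['clock'],min(f),max(f),np.mean(f),min(z),max(z))
shot('wrist','w6');shot('side','s6')
a=cv2.imread('pics/s6.png')[120:270,180:330];b=cv2.imread('pics/w6.png')
cv2.imwrite('pics/c6.png',np.hstack([cv2.resize(a,(400,400),interpolation=2),cv2.resize(b[100:340,150:390],(400,400))]))
E
```

```text
9.1 [-3.51  0.47  8.96] [503.85 -64.56 189.18]
9.7 [-3.86  0.97  9.49] [503.88 -64.55 189.2 ]
10.3 [-3.39 -0.03  9.75] [503.89 -64.58 189.23]
10.9 [-3.21  0.46  9.76] [503.87 -64.6  189.21]
11.5 [-4.57  0.87  8.51] [503.88 -64.59 189.2 ]
12.1 [-3.95  0.39  8.75] [503.87 -64.56 189.19]
12.7 [-4.16  1.13  9.45] [503.86 -64.54 189.2 ]
13.25 8.194928508444296 10.674099830802218 9.451143939472317 189.17595436736556 189.23855176189767
```

View pics/c6.png

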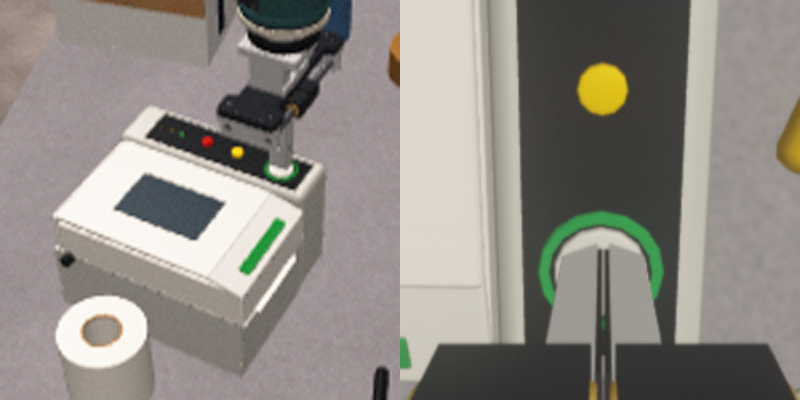

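The key has been held on its stop for over 4 s at about 9.5 N. The lid is still shut and the pause and cancel keys are untouched. Handing in.

```bash
python3 -c "
from plant import ticket
print(ticket.finish_job())"
```

```text
the job is handed in; nothing more can be done
None
```

The lid is shut and latched. I pressed the feed key down to its stop and held it for more than 4 s, and it was still held when I handed the job in at about 13.4 s.

- **Lid:** The closing force fell from about 10 N to zero as the lid passed the catches, so they snapped in. Once the arm had backed off, the lid's front corner matched the fully shut position to within half a pixel, and the last pictures show it still shut.
- **Feed key:** Over the hold the force stayed at 8.2–10.7 N and the tool height barely changed (189.18–189.24 mm, about 5 mm below first contact). That is on the stop, since the key is fully down at 5 N. It peaked once at 13.4 N when it first bottomed out.
- **Other things:** The pause and cancel keys were not touched. I moved nothing else, but I did not measure the other objects again at the end.
- **Not as intended:** My check push on the already shut lid was harder than planned. It reached about 53 N down (58 N in total) at the fingertips for a moment, below the 120 N wrist limit, and I backed off at once. The 40 N limit covers the arm and the gripper's body; this contact was at the fingertips only.

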